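Vent a test station and tap its gauge

ROBOT

A 6-joint arm with a two-finger parallel gripper is mounted at the origin on the work surface. World frame = base frame: x ahead of the robot, y to its left, z up, the work surface at z = 0. Lengths are in m, angles in rad, forces in N, time in s.
With the tool pointing down it reaches from about 0.3 to 0.775 m from the base axis. Payload 14.6 kg.
Tool frame: the origin (TCP) lies midway between the tips of the shut fingers; the grasp point (between the pads) lies 19 mm behind it (env.pinch_z is the distance from the TCP to the grasp point, in m); z points along the fingers, y is the line along which they close (so a half turn about z gives the same grasp; the last joint's range is limited). The gripper opens to 85 mm and grips with 20 to 120 N. Pads are 22 mm wide; open, the fingers measure 114 mm over their backs; the gripper's body (76 mm by 85 mm) begins 54 mm behind the grasp point. The pads swing forward as they close: fully open they stand 13 mm farther back than shut.
Start: joints at [1.142, 0.3, 1.521, -0, 1.321, -0.067], TCP at [0.195, 0.514, 0.231] pointing down, gripper open.
Joint ranges: [-3.03, 3.03], [-0.79, 2.21], [0.23, 2.52], [-1.04, 4.18], [0, 3.07], [-2.55, 2.55]. Speed limits (rad/s): [2.22, 2.22, 2.57, 3.14, 3.14, 3.14].

INTERFACE

Orientations are given as a unit quaternion [w, x, y, z].
In Python, from cell import env gives the robot as it stands. The module is installed in compiled form; this text tells all that it offers.
- The arm moves only by the tool jog_arm, never from a script. Its argument "motion" is a list of rows, each an object of numbers: "claw": the opening, from 0 (shut) to 1 (fully open); "tx", "ty", "tz": the shift along the tool's x, y, z in units of 30 mm (1.0 is 30 mm); "ax", "ay", "az": the turn, a rotation vector about the tool's x, y, z in units of 5 degrees (1.0 is 5 degrees). In form: [{"claw": .., "tx": .., "ty": .., "tz": .., "ax": .., "ay": .., "az": ..}, ...]. A call has 1 to 20 rows; each row shifts and turns the commanded pose from where the row before left it, along the tool's axes as they then stand; what a row does not reach is not made up. A row lasts 1/12 s, in which the tool goes at most 41.7 mm and 7.16 degrees, less where a joint would pass 70% of its speed; a pose out of reach is approached as far as the arm can. A call is refused whole if a number of a shift passes 1 or a number of a turn 1, either way. A call with a gripper value outside its range is refused whole. The fingers move at their own pace and stop on an object; "grip_force" is the grip in N (left out, the last holds). Time passes only in rows, so rows that do not move let the fingers close. It gives the time, the measured TCP pose, the force, the opening and the grip force at its end, in the units of the state.
- env.read_state(): the state, without advancing time (a new reading comes with each control period).
- env.camera(name): name is "scene" or "top"; returns the picture (384x512x3 uint8, blue, green, red); there is no depth.
- env.calibration(name): a dict with "mtx" (3x3 intrinsics, pixels), "distortion" ([k1, k2, p1, p2, k3] as OpenCV has them; the pictures are not rectified), "rvec" (rotation vector, rad) and "tvec" (3), from world to camera coordinates, as OpenCV has them. Camera axes: x right, y down, z forward; pixel columns grow to the right and rows downward; lengths in m; the calibration is good to about 2 mm. A picture is of the moment at which its call begins. calibration takes no time and is no camera call.
- env.finish_job(): hands the job in; it is judged then, once.
The state is a dict: "time_s": time; "joint_positions": joint angles; "qd": joint speeds; "effort": joint torques, N m; "eef_pos": TCP position; "orientation": TCP orientation; "ft_force": force on the tool from outside, world axes, zero at the start; "moment": the same for the moment, N m; "grip_width": finger opening in m; "gripper_force": force on a finger pad.
Only numpy, scipy, OpenCV 4.12 (cv2) and the standard library are available. Lean on these libraries where they do the work, as an engineer would, in place of code of your own. Each camera call takes 0.05 s, during which the arm holds its last target. There are 200 camera calls.

TASK

Of the three gauge test stations, take the one with the largest gauge: with the fingertips press its steel vent button all the way down for a moment and let it spring back up, then tap lightly on the glass of that same gauge so that its pointer settles. Pick nothing up, do not touch the other two stations, leave all the loose fittings, tools and bottles where they are, and finish with the fingers clear.

Things in the scene. Friction and masses are not known exactly. Their poses are not given: they have to be found in the camera images.
- big_station: station with the largest gauge, fixed to the bench. Origin on the bench below the gauge's centre; z up; -x axis (robot side, yaw within 0.22 rad) points to the vent button 95 mm away. Base plate 170 x 100 x 12 mm, from 45 mm behind to 125 mm in front of the origin; vent block 40 x 40 mm, top 38 mm above the bench. Gauge: black drum, 100 mm across, face up, 45 to 80 mm above the bench
- mid_station: the same station with an 80 mm gauge; leave alone (not even touched)
- small_station: the same station with a 63 mm gauge; leave alone (not even touched)
- big_vent_top (a point): centre of the flat top of the big station's vent button: a round steel cap 22 mm in diameter, 60 mm above the bench and 10 mm above the 38 mm wide brass collar around it when up; it is pressed straight down
- big_vent (a joint): travel of that button in m: 0 up, 0.006 all the way down; spring loaded, 1.5 N to start it and 5 N to bottom it; springs back by itself
- big_glass_mid (a point): centre of the top of the largest gauge's glass, a flat disc 90 mm in diameter facing up, 84 mm above the bench; the steel rim around it is 0.5 mm lower
- big_gauge (a joint): how far the largest gauge (with its glass) has sunk into its sprung coupler, in m: 0 at rest, it sinks 1 mm per newton, stop at 0.010; negative when it is pulled up; springs back by itself
- adapter_a: brass pipe adapter, 19 mm hexagon, 28 mm tall, standing loose on the base plate of the big station, beside its vent block (origin at the centre of its underside); leave alone
- adapter_b: the same brass adapter, standing on the base plate of the small station; leave alone
- plug_a: steel hexagon plug, 19 mm wide, 22 mm tall, standing loose on the base plate of the mid station; leave alone
- plug_b: a second such plug, on the base plate of the big station, on the other side of its vent block from the adapter; leave alone
- wrench: steel wrench 140 mm long, lying on the bench left of the stations; leave alone
- screwdriver: screwdriver 150 mm long with green handle, lying on the bench right of the stations; leave alone
- spray_can: spray can, 62 mm wide and 150 mm tall, standing left of the stations; leave alone
- flask: clear bottle with a cap, 60 mm wide and 170 mm tall, standing right of the stations; leave alone

How it is judged:
By the outcome, as a careful person would: the job done as asked, in the order asked, and still so for the second after the job is handed in, with the robot touching nothing.
It also fails if it takes over 40 s, if anything falls off the work surface, if the arm or the gripper's body presses on something with over 40 N, if the wrist force passes 120 N, or if a joint passes its speed limit or range.

## Working session

There is one attempt and no reset: what is moved stays moved. The work goes in short steps, Python scripts to look and compute and a tool call to move; the robot and the scene stay as the last step left them, time stands still between calls to the robot, and variables do not carry over. Pictures are saved under pics/ and viewed, at most 10 in all, crops included, and the job is handed in when it is done.

Besides the shell and the picture viewer there is one more tool, called after ">>>" as name([rows], argument=value, ...), one row to a line, values as JSON. jog_arm: Moves the arm, as the interface text tells. Its arguments: {"type":"object","properties":{"motion":{"type":"array","items":{"type":"object","properties":{"claw":{"type":"number"},"tx":{"type":"number"},"ty":{"type":"number"},"tz":{"type":"number"},"ax":{"type":"number"},"ay":{"type":"number"},"az":{"type":"number"}}}},"grip_force":{"type":"number"}},"required":["motion"]}

```bash
mkdir -p pics
python3 - <<'E'
from cell import env
import cv2
for n in("top","scene"):
    cv2.imwrite(f"pics/{n}0.png",env.camera(n))
    c=env.calibration(n);print(n,c)
print(env.read_state())
E
```

```text
top {'mtx': array([[386.24478751,   0.        , 248.31707326],
       [  0.        , 386.24478751, 189.89839888],
       [  0.        ,   0.        ,   1.        ]]), 'distortion': array([-0.09401269,  0.        ,  0.        ,  0.        ,  0.        ]), 'rvec': array([ 2.19246045, -2.1355353 ,  0.08314535]), 'tvec': array([-0.00315485,  0.52641394,  1.11023934])}
scene {'mtx': array([[448.34251884,   0.        , 248.40193328],
       [  0.        , 448.34251884, 191.07567591],
       [  0.        ,   0.        ,   1.        ]]), 'distortion': array([-0.04181118,  0.        ,  0.        ,  0.        ,  0.        ]), 'rvec': array([ 2.17812345,  1.32503629, -0.42439826]), 'tvec': array([-0.24781612, -0.31904511,  1.40839953])}
{'time_s': 0.1, 'joint_positions': array([ 1.14235642e+00,  3.00446536e-01,  1.52152462e+00, -4.76124744e-06,
        1.32071777e+00, -6.65984054e-02]), 'qd': array([-1.89118440e-03, -8.66411999e-06, -1.13437727e-03,  6.07451866e-04,
       -5.99664471e-04, -1.58872492e-03]), 'effort': array([ 1.69539588e-03, -5.44372666e+01, -3.62367475e+01, -6.70281520e-05,
        3.03932524e-03, -1.06170151e-05]), 'eef_pos': array([0.19461159, 0.51418787, 0.23075868]), 'orientation': array([-1.32056297e-04,  1.79934764e-01,  9.83678393e-01, -5.31992521e-04]), 'ft_force': array([-0.29059032,  0.34069728, -0.26233522]), 'moment': array([0.00370073, 0.03005093, 0.01691835]), 'gripper_force': 0.0, 'grip_width': 0.08542998080268607}
```

View pics/top0.png

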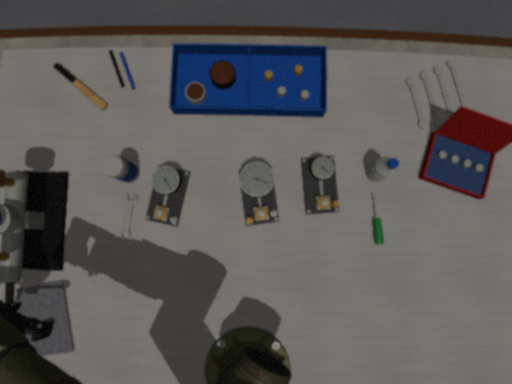

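View pics/scene0.png

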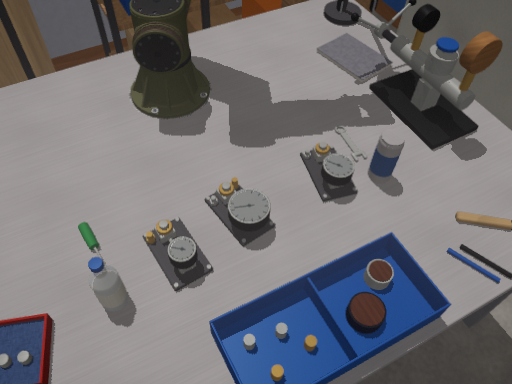

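The top view shows the big station in the middle, with its gauge near (257,180) and vent near (262,213). In the scene view the gauge is near (249,209). Next I'll measure those by ray casting.

```bash
cat > h.py <<'E'
from cell import env
import cv2,numpy as np
def ray(n,uv):
    c=env.calibration(n);R=cv2.Rodrigues(c["rvec"])[0]
    p=cv2.undistortPoints(np.array([[uv]],float),c["mtx"],c["distortion"])[0,0]
    return -R.T@c["tvec"],R.T@np.array([*p,1])
def onz(n,uv,z):
    o,d=ray(n,uv);return o+d*(z-o[2])/d[2]
def proj(n,P):
    c=env.calibration(n);return cv2.projectPoints(np.array(P,float).reshape(-1,3),c["rvec"],c["tvec"],c["mtx"],c["distortion"])[0].reshape(-1,2)
E
python3 - <<'E'
from h import *
t=cv2.imread("pics/top0.png");s=cv2.imread("pics/scene0.png")
a=cv2.resize(t[150:235,225:300],None,fx=7,fy=7,interpolation=cv2.INTER_CUBIC)
b=cv2.resize(s[165:245,200:280],None,fx=7,fy=7,interpolation=cv2.INTER_CUBIC)
cv2.imwrite("pics/a.png",a);cv2.imwrite("pics/b.png",b)
print(onz("top",(257,180),.084),onz("top",(262,213),.06),onz("scene",(249,206),.084),onz("scene",(227,187),.06))
E
```

```text
[ 0.5490859  -0.01393661  0.084     ] [ 0.45829424 -0.03050587  0.06      ] [ 0.56065099 -0.01392755  0.084     ] [ 0.47067109 -0.0274612   0.06      ]
```

View pics/a.png

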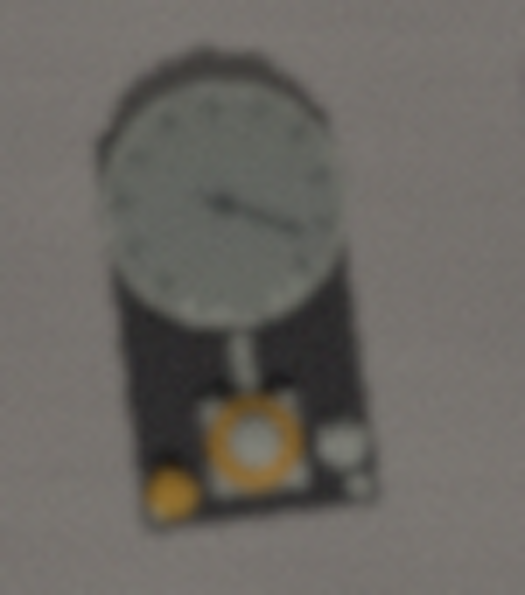

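View pics/b.png

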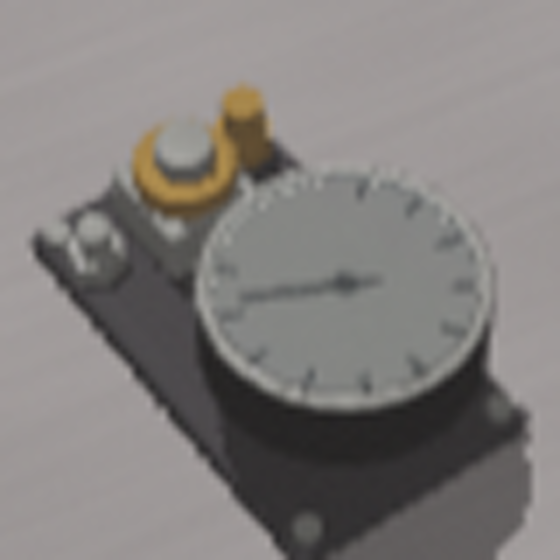

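In crop a, the glass centre is at (222,204) and the vent cap at (256,441), with adapter (172,493) and plug (342,443) on either side. In crop b, the glass is at (346,287) and the cap top at (186,145).

Run:
```python
from h import *
f=lambda n,u,v,x,y:((u+.5)/7-.5+x,(v+.5)/7-.5+y)
A=lambda u,v:f("t",u,v,225,150);B=lambda u,v:f("s",u,v,200,165)
for nm,a,b,z in(("glass",A(222,204),B(346,287),.084),("vent",A(256,441),B(186,145),.06)):
    o1,d1=ray("top",a);o2,d2=ray("scene",b)
    k=np.linalg.lstsq(np.c_[d1,-d2],o2-o1,rcond=None)[0]
    print(nm,onz("top",a,z),onz("scene",b,z),"tri",o1+k[0]*d1,o2+k[1]*d2)
print("adapter",onz("top",A(172,493),.04),"plug",onz("top",A(342,443),.034))
from scipy.spatial.transform import Rotation as R
q=env.read_state()["orientation"];print(R.from_quat(np.roll(q,-1)).as_matrix().round(3))
```

```text
glass [ 0.55265103 -0.01185275  0.084     ] [ 0.55957364 -0.01336172  0.084     ] tri [ 0.55371828 -0.01185789  0.07544283] [ 0.55436069 -0.0104682   0.07552212]
vent [ 0.45944361 -0.02805053  0.06      ] [ 0.46491324 -0.02700584  0.06      ] tri [ 0.45965071 -0.02813694  0.05438215] [ 0.46094943 -0.02522928  0.0543853 ]
adapter [0.43788799 0.00566259 0.04      ] plug [ 0.46049833 -0.06406314  0.034     ]
[[-0.935  0.354 -0.   ]
 [ 0.354  0.935 -0.001]
 [ 0.    -0.001 -1.   ]]
```

>>> jog_arm([
  {"claw": 0,"tx": -0.73,"ty": -0.68},
  {"claw": 0,"tx": -0.73,"ty": -0.68},
  {"claw": 0,"tx": -0.73,"ty": -0.68},
  {"claw": 0,"tx": -0.73,"ty": -0.68},
  {"claw": 0,"tx": -0.73,"ty": -0.68},
  {"claw": 0,"tx": -0.73,"ty": -0.68},
  {"claw": 0,"tx": -0.73,"ty": -0.68},
  {"claw": 0,"tx": -0.73,"ty": -0.68},
  {"claw": 0,"tx": -0.73,"ty": -0.68},
  {"claw": 0,"tx": -0.73,"ty": -0.68},
  {"claw": 0,"tx": -0.73,"ty": -0.68},
  {"claw": 0,"tx": -0.73,"ty": -0.68},
  {"claw": 0,"tx": -0.73,"ty": -0.68},
  {"claw": 0,"tx": -0.73,"ty": -0.68},
  {"claw": 0,"tx": -0.73,"ty": -0.68},
  {"claw": 0,"tx": -0.73,"ty": -0.68},
  {"claw": 0,"tx": -0.73,"ty": -0.68},
  {"claw": 0,"tx": -0.73,"ty": -0.68},
  {"claw": 0,"tx": -0.73,"ty": -0.68},
  {"claw": 0,"tx": -0.73,"ty": -0.68},
])

```text
schema error: expected keys claw, tx, ty, tz, ax, ay, az
```

>>> jog_arm([
  {"claw": 0,"az": -1,"tz": 0.4},
  {"claw": 0,"az": -1,"tz": 0.4},
  {"claw": 0,"az": -1,"tz": 0.4},
  {"claw": 0,"az": -1,"tz": 0.4},
  {"claw": 0,"az": -1,"tz": 0.4},
  {"claw": 0,"az": -1,"tz": 0.4},
  {"claw": 0},
  {"claw": 0},
])

```text
schema error: expected keys claw, tx, ty, tz, ax, ay, az
```

Every row needs all seven keys.

>>> jog_arm([
  {"claw": 0,"tx": -0.73,"ty": -0.68,"tz": 0,"ax": 0,"ay": 0,"az": 0},
  {"claw": 0,"tx": -0.73,"ty": -0.68,"tz": 0,"ax": 0,"ay": 0,"az": 0},
  {"claw": 0,"tx": -0.73,"ty": -0.68,"tz": 0,"ax": 0,"ay": 0,"az": 0},
  {"claw": 0,"tx": -0.73,"ty": -0.68,"tz": 0,"ax": 0,"ay": 0,"az": 0},
  {"claw": 0,"tx": -0.73,"ty": -0.68,"tz": 0,"ax": 0,"ay": 0,"az": 0},
  {"claw": 0,"tx": -0.73,"ty": -0.68,"tz": 0,"ax": 0,"ay": 0,"az": 0},
  {"claw": 0,"tx": -0.73,"ty": -0.68,"tz": 0,"ax": 0,"ay": 0,"az": 0},
  {"claw": 0,"tx": -0.73,"ty": -0.68,"tz": 0,"ax": 0,"ay": 0,"az": 0},
  {"claw": 0,"tx": -0.73,"ty": -0.68,"tz": 0,"ax": 0,"ay": 0,"az": 0},
  {"claw": 0,"tx": -0.73,"ty": -0.68,"tz": 0,"ax": 0,"ay": 0,"az": 0},
  {"claw": 0,"tx": -0.73,"ty": -0.68,"tz": 0,"ax": 0,"ay": 0,"az": 0},
  {"claw": 0,"tx": -0.73,"ty": -0.68,"tz": 0,"ax": 0,"ay": 0,"az": 0},
  {"claw": 0,"tx": -0.73,"ty": -0.68,"tz": 0,"ax": 0,"ay": 0,"az": 0},
  {"claw": 0,"tx": -0.73,"ty": -0.68,"tz": 0,"ax": 0,"ay": 0,"az": 0},
  {"claw": 0,"tx": -0.73,"ty": -0.68,"tz": 0,"ax": 0,"ay": 0,"az": 0},
  {"claw": 0,"tx": -0.73,"ty": -0.68,"tz": 0,"ax": 0,"ay": 0,"az": 0},
  {"claw": 0,"tx": -0.73,"ty": -0.68,"tz": 0,"ax": 0,"ay": 0,"az": 0},
  {"claw": 0,"tx": -0.73,"ty": -0.68,"tz": 0,"ax": 0,"ay": 0,"az": 0},
  {"claw": 0,"tx": -0.73,"ty": -0.68,"tz": 0,"ax": 0,"ay": 0,"az": 0},
  {"claw": 0,"tx": -0.73,"ty": -0.68,"tz": 0,"ax": 0,"ay": 0,"az": 0},
])

```text
time_s: 1.77
eef_pos: [0.4602, -0.0237, 0.2311]
orientation: [-0.0, 0.18, 0.984, 0.0]
ft_force: [0.7, 1.3, 0.2]
grip_width: -0.0003
gripper_force: 0.0
```

>>> jog_arm([
  {"claw": 0,"tx": 0,"ty": 0,"tz": 0.4,"ax": 0,"ay": 0,"az": -1},
  {"claw": 0,"tx": 0,"ty": 0,"tz": 0.4,"ax": 0,"ay": 0,"az": -1},
  {"claw": 0,"tx": 0,"ty": 0,"tz": 0.4,"ax": 0,"ay": 0,"az": -1},
  {"claw": 0,"tx": 0,"ty": 0,"tz": 0.4,"ax": 0,"ay": 0,"az": -1},
  {"claw": 0,"tx": 0,"ty": 0,"tz": 0.4,"ax": 0,"ay": 0,"az": -1},
  {"claw": 0,"tx": 0,"ty": 0,"tz": 0.4,"ax": 0,"ay": 0,"az": -1},
  {"claw": 0,"tx": 0,"ty": 0,"tz": 0,"ax": 0,"ay": 0,"az": 0},
  {"claw": 0,"tx": 0,"ty": 0,"tz": 0,"ax": 0,"ay": 0,"az": 0},
  {"claw": 0,"tx": 0,"ty": 0,"tz": 0,"ax": 0,"ay": 0,"az": 0},
])

```text
time_s: 2.52
eef_pos: [0.4601, -0.0222, 0.1599]
orientation: [0.0, -0.079, 0.997, -0.0]
ft_force: [-0.2, 0.6, 0.4]
grip_width: 0.0001
gripper_force: 0.0
```

Run:
```python
from h import *
s=env.camera("scene")
b=cv2.resize(s[110:245,160:310],None,fx=4,fy=4,interpolation=cv2.INTER_CUBIC)
cv2.imwrite("pics/c.png",b)
from scipy.spatial.transform import Rotation as R
st=env.read_state();print(st["time_s"],st["eef_pos"],st["grip_width"],st["ft_force"]);M=R.from_quat(np.roll(st["orientation"],-1)).as_matrix();print(M.round(3))
print(proj("scene",[st["eef_pos"]]), "tool shift/30mm",M.T@(np.array([.461,-.0275,.075])-st["eef_pos"])/.03)
```

```text
2.5667 [ 0.4602021  -0.02227071  0.16002207] -2.7005958121864677e-05 [ 3.86280632e-04 -1.81838474e-01  1.46280406e+00]
[[-0.987 -0.159  0.001]
 [-0.159  0.987 -0.   ]
 [-0.001 -0.    -1.   ]]
[[226.0387928  156.53382409]] tool shift/30mm [ 0.00400191 -0.17543278  2.83412177]
```

View pics/c.png

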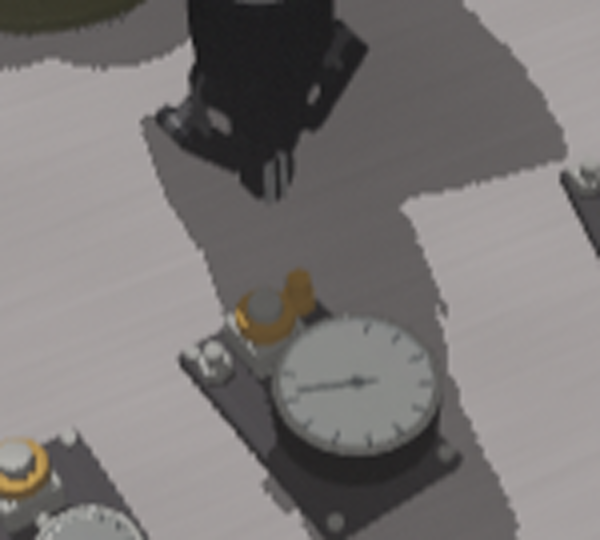

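The fingertips show at about (227,158), close to the projected TCP (226,156.5), and the cap lies below. I'll go down to 15 mm above it.

>>> jog_arm([
  {"claw": 0,"tx": 0,"ty": -0.18,"tz": 0.5,"ax": 0,"ay": 0,"az": 0},
  {"claw": 0,"tx": 0,"ty": 0,"tz": 0.6,"ax": 0,"ay": 0,"az": 0},
  {"claw": 0,"tx": 0,"ty": 0,"tz": 0.6,"ax": 0,"ay": 0,"az": 0},
  {"claw": 0,"tx": 0,"ty": 0,"tz": 0.6,"ax": 0,"ay": 0,"az": 0},
  {"claw": 0,"tx": 0,"ty": 0,"tz": 0.5,"ax": 0,"ay": 0,"az": 0},
  {"claw": 0,"tx": 0,"ty": 0,"tz": 0,"ax": 0,"ay": 0,"az": 0},
  {"claw": 0,"tx": 0,"ty": 0,"tz": 0,"ax": 0,"ay": 0,"az": 0},
])

```text
time_s: 3.15
eef_pos: [0.4609, -0.0276, 0.0757]
orientation: [-0.0, -0.08, 0.997, 0.0]
ft_force: [-0.2, 0.1, 0.6]
grip_width: -0.0002
gripper_force: 0.0
```

Run:
```python
from h import *
s=env.camera("scene");t=env.camera("top")
b=cv2.resize(s[150:230,190:270],None,fx=7,fy=7,interpolation=cv2.INTER_CUBIC)
cv2.imwrite("pics/d.png",b)
st=env.read_state();print(st["time_s"],st["eef_pos"],st["ft_force"],proj("scene",[st["eef_pos"]]))
```

```text
3.25 [ 0.46146426 -0.02765467  0.0765628 ] [-0.26167308 -0.16817048  0.2351644 ] [[225.12081183 180.24438032]]
```

View pics/d.png

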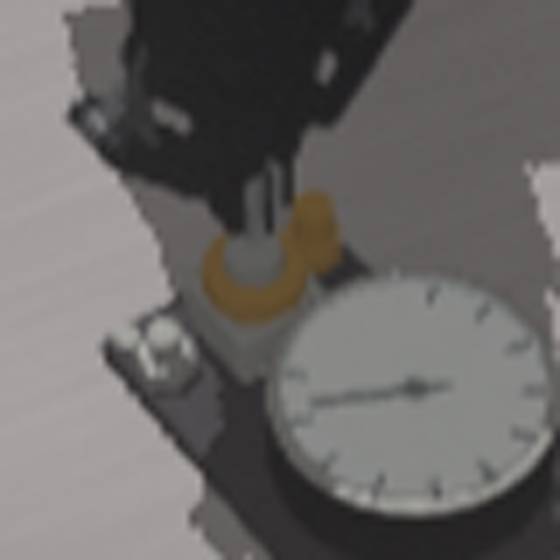

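The tips are straight above the cap (tip at crop (262,238), cap centre at (256,250)). Pressing in steps.

>>> jog_arm([
  {"claw": 0,"tx": 0,"ty": 0,"tz": 0.25,"ax": 0,"ay": 0,"az": 0},
  {"claw": 0,"tx": 0,"ty": 0,"tz": 0.25,"ax": 0,"ay": 0,"az": 0},
  {"claw": 0,"tx": 0,"ty": 0,"tz": 0.1,"ax": 0,"ay": 0,"az": 0},
  {"claw": 0,"tx": 0,"ty": 0,"tz": 0.1,"ax": 0,"ay": 0,"az": 0},
  {"claw": 0,"tx": 0,"ty": 0,"tz": 0,"ax": 0,"ay": 0,"az": 0},
])

```text
time_s: 3.67
eef_pos: [0.4608, -0.0276, 0.0541]
orientation: [-0.0, -0.081, 0.997, 0.0]
ft_force: [-1.2, 1.0, 4.9]
grip_width: 0.0002
gripper_force: 2.4
```

>>> jog_arm([
  {"claw": 0,"tx": 0,"ty": 0,"tz": 0.07,"ax": 0,"ay": 0,"az": 0},
  {"claw": 0,"tx": 0,"ty": 0,"tz": 0,"ax": 0,"ay": 0,"az": 0},
])

```text
time_s: 3.83
eef_pos: [0.461, -0.0276, 0.0536]
orientation: [0.0, -0.081, 0.997, -0.0]
ft_force: [-11.1, 1.1, 28.3]
grip_width: 0.0001
gripper_force: 14.1
```

Bottomed at 28 N. Now release, lift and go over the glass.

>>> jog_arm([
  {"claw": 0,"tx": 0,"ty": 0,"tz": -0.2,"ax": 0,"ay": 0,"az": 0},
  {"claw": 0,"tx": 0,"ty": 0,"tz": -0.4,"ax": 0,"ay": 0,"az": 0},
  {"claw": 0,"tx": 0,"ty": 0,"tz": -0.7,"ax": 0,"ay": 0,"az": 0},
  {"claw": 0,"tx": 0,"ty": 0,"tz": -0.8,"ax": 0,"ay": 0,"az": 0},
  {"claw": 0,"tx": -0.6,"ty": 0,"tz": 0,"ax": 0,"ay": 0,"az": 0},
  {"claw": 0,"tx": -0.8,"ty": 0,"tz": 0,"ax": 0,"ay": 0,"az": 0},
  {"claw": 0,"tx": -0.8,"ty": 0,"tz": 0,"ax": 0,"ay": 0,"az": 0},
  {"claw": 0,"tx": -0.6,"ty": 0,"tz": 0,"ax": 0,"ay": 0,"az": 0},
  {"claw": 0,"tx": -0.37,"ty": 0,"tz": 0,"ax": 0,"ay": 0,"az": 0},
  {"claw": 0,"tx": 0,"ty": 0,"tz": 0,"ax": 0,"ay": 0,"az": 0},
  {"claw": 0,"tx": 0,"ty": 0,"tz": 0,"ax": 0,"ay": 0,"az": 0},
])

```text
time_s: 4.75
eef_pos: [0.5543, -0.0122, 0.1146]
orientation: [-0.001, -0.081, 0.997, 0.0]
ft_force: [0.1, 0.4, -0.2]
grip_width: 0.0001
gripper_force: 0.0
```

Run:
```python
from h import *
s=env.camera("scene")
b=cv2.resize(s[150:240,190:290],None,fx=6,fy=6,interpolation=cv2.INTER_CUBIC)
cv2.imwrite("pics/e.png",b)
st=env.read_state();print(st["time_s"],st["eef_pos"],st["ft_force"],proj("scene",[st["eef_pos"]]))
```

```text
4.8 [ 0.55394203 -0.0122483   0.11470774] [ 0.20277177  0.24518898 -0.03276702] [[248.50232662 195.83262833]]
```

View pics/e.png

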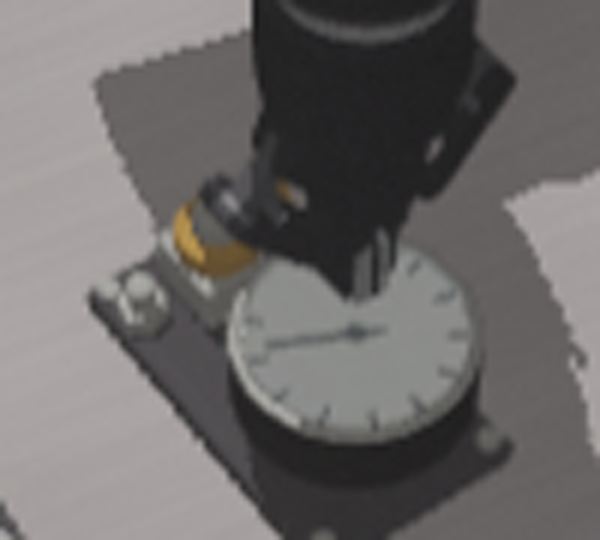

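The tips are above the glass centre (tip at crop (360,298), pointer hub at (355,332)). Tapping gently, to about 2.5 mm of sink.

>>> jog_arm([
  {"claw": 0,"tx": 0,"ty": 0,"tz": 0.4,"ax": 0,"ay": 0,"az": 0},
  {"claw": 0,"tx": 0,"ty": 0,"tz": 0.3,"ax": 0,"ay": 0,"az": 0},
  {"claw": 0,"tx": 0,"ty": 0,"tz": 0.2,"ax": 0,"ay": 0,"az": 0},
  {"claw": 0,"tx": 0,"ty": 0,"tz": 0.1,"ax": 0,"ay": 0,"az": 0},
  {"claw": 0,"tx": 0,"ty": 0,"tz": 0.1,"ax": 0,"ay": 0,"az": 0},
  {"claw": 0,"tx": 0,"ty": 0,"tz": 0,"ax": 0,"ay": 0,"az": 0},
])

```text
time_s: 5.3
eef_pos: [0.5544, -0.0123, 0.0817]
orientation: [-0.0, -0.081, 0.997, 0.0]
ft_force: [-1.7, 0.3, 2.5]
grip_width: 0.0001
gripper_force: 1.1
```

The contact reads 2.5 N with about 2.3 mm of sink. Lifting clear.

>>> jog_arm([
  {"claw": 0,"tx": 0,"ty": 0,"tz": -0.3,"ax": 0,"ay": 0,"az": 0},
  {"claw": 0,"tx": 0,"ty": 0,"tz": -0.6,"ax": 0,"ay": 0,"az": 0},
  {"claw": 0,"tx": 0,"ty": 0,"tz": -0.9,"ax": 0,"ay": 0,"az": 0},
  {"claw": 0,"tx": 0,"ty": 0,"tz": -0.9,"ax": 0,"ay": 0,"az": 0},
  {"claw": 0,"tx": 0,"ty": 0,"tz": -0.9,"ax": 0,"ay": 0,"az": 0},
  {"claw": 0,"tx": 0,"ty": 0,"tz": -0.6,"ax": 0,"ay": 0,"az": 0},
  {"claw": 0,"tx": 0,"ty": 0,"tz": 0,"ax": 0,"ay": 0,"az": 0},
  {"claw": 0,"tx": 0,"ty": 0,"tz": 0,"ax": 0,"ay": 0,"az": 0},
])

```text
time_s: 5.97
eef_pos: [0.555, -0.0123, 0.2097]
orientation: [0.001, -0.081, 0.997, -0.0]
ft_force: [0.4, -0.5, -0.7]
grip_width: -0.0004
gripper_force: 0.0
```

Run:
```python
from h import *
s=env.camera("scene")
cv2.imwrite("pics/f.png",cv2.resize(s[140:290,130:330],None,fx=4,fy=4,interpolation=cv2.INTER_CUBIC))
st=env.read_state();print(st["time_s"],st["eef_pos"],st["ft_force"])
```

```text
6.0167 [ 0.55452763 -0.01221373  0.20845089] [ 0.52761813  0.39972774 -1.29286394]
```

View pics/f.png

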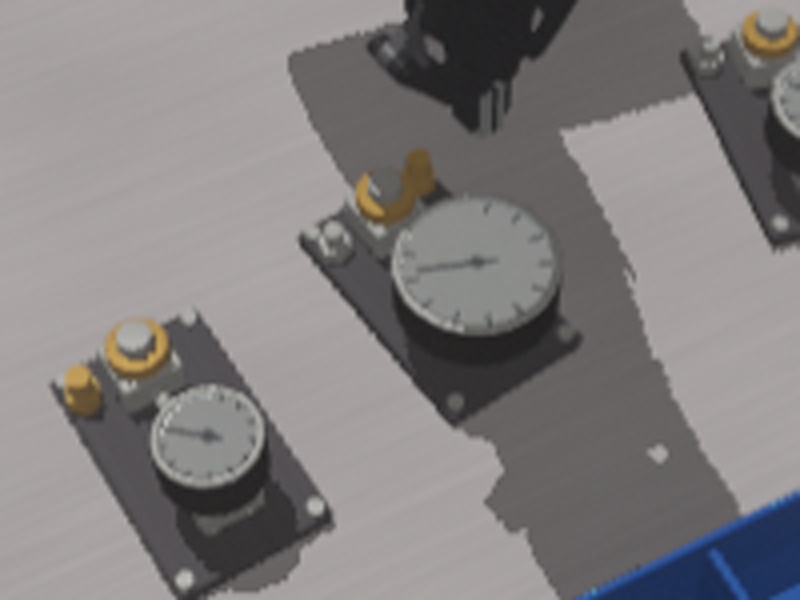

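The button is back up at (387,182), the adapter (418,172) and plug (333,242) stand where they were, and the fingers are clear.

```bash
python3 -c "
from cell import env
print(env.finish_job())"
```

```text
the job is handed in; nothing more can be done
None
```

I pressed the big station's vent button to its stop (28 N at the wrist) and let it spring back. I then tapped that gauge's glass at about 2.5 N, lifted the fingers clear and handed the job in at about 6 s; the hand-in gave no verdict.

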